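# Snap the tub's lid rim shut

## Task

The white tub's grey lid is not closed yet: four of the six sections of its rim still stand up. Press each of these down with the fingertips until it clicks shut and stays down. Work by pressing only: grasp and lift nothing, leave the tub standing upright about where it is, and do not disturb the things around it.

Things in the scene. Friction and masses are not known exactly. Their poses are not given: they have to be found in the camera images.
- tub: Loose white tub, about 1 kg, 110 mm diameter, upright on a 4 mm brown sheet. Origin: centre of its underside, z up. Grey lid: fixed middle panel of 65 mm diameter, ringed by a rim slit into six 60-degree sections, their middles at 0, 60 .. 300 degrees counterclockwise from the tub's x axis. Those at 0, 60, 120, 180 (rim1 to rim4) stand up at the start; those at 240 and 300 are fixed shut.
- tub_top (a point): Centre of the lid, on the tub's axis, 167.5 mm above the tub's underside.
- rim1 (a joint): Angle (rad) of the rim section at 0 degrees of the tub. 0: standing up, its outer edge about 14 mm higher than when shut; 0.60: shut, flush with the fixed sections. It hinges along its inner edge (34 mm from the tub's axis). Over-centre snap: pushed less than half-way it springs back up, beyond half-way (0.30) it clicks down and stays. Takes up to about 12 N at its pad.
- rim2 (a joint): Angle (rad) of the rim section at 60 degrees of the tub. 0: standing up, its outer edge about 14 mm higher than when shut; 0.60: shut, flush with the fixed sections. It hinges along its inner edge (34 mm from the tub's axis). Over-centre snap: pushed less than half-way it springs back up, beyond half-way (0.30) it clicks down and stays. Takes up to about 12 N at its pad.
- rim3 (a joint): Angle (rad) of the rim section at 120 degrees of the tub. 0: standing up, its outer edge about 14 mm higher than when shut; 0.60: shut, flush with the fixed sections. It hinges along its inner edge (34 mm from the tub's axis). Over-centre snap: pushed less than half-way it springs back up, beyond half-way (0.30) it clicks down and stays. Takes up to about 12 N at its pad.
- rim4 (a joint): Angle (rad) of the rim section at 180 degrees of the tub. 0: standing up, its outer edge about 14 mm higher than when shut; 0.60: shut, flush with the fixed sections. It hinges along its inner edge (34 mm from the tub's axis). Over-centre snap: pushed less than half-way it springs back up, beyond half-way (0.30) it clicks down and stays. Takes up to about 12 N at its pad.
- rim1_pad (a point): Point to press on the upper face of the section at 0 degrees; it moves with the section. Shut, it lies 53 mm from the tub's axis and about 167 mm above the tub's underside; standing up, it is about 10 mm higher and 4 mm nearer the axis. The section reaches from 34 to 60 mm from the axis, is 3.5 mm thick and about 50 mm long round the rim at the pad.
- rim2_pad (a point): Point to press on the upper face of the section at 60 degrees; it moves with the section. Shut, it lies 53 mm from the tub's axis and about 167 mm above the tub's underside; standing up, it is about 10 mm higher and 4 mm nearer the axis. The section reaches from 34 to 60 mm from the axis, is 3.5 mm thick and about 50 mm long round the rim at the pad.
- rim3_pad (a point): Point to press on the upper face of the section at 120 degrees; it moves with the section. Shut, it lies 53 mm from the tub's axis and about 167 mm above the tub's underside; standing up, it is about 10 mm higher and 4 mm nearer the axis. The section reaches from 34 to 60 mm from the axis, is 3.5 mm thick and about 50 mm long round the rim at the pad.
- rim4_pad (a point): Point to press on the upper face of the section at 180 degrees; it moves with the section. Shut, it lies 53 mm from the tub's axis and about 167 mm above the tub's underside; standing up, it is about 10 mm higher and 4 mm nearer the axis. The section reaches from 34 to 60 mm from the axis, is 3.5 mm thick and about 50 mm long round the rim at the pad.
- slim_bottle: Loose slim pale bottle with a tall cap, 40 mm in diameter, 166 mm tall; origin at the centre of its underside. To be left alone.
- mist_0: Loose slim white spray bottle, 54 mm in diameter, 201 mm tall; origin at the centre of its underside. To be left alone.

How it is judged:
At the end, for the whole second after the job is handed in: All four rim sections are shut (each beyond 0.52 of 0.60 rad), and the tub stands at rest, upright within 0.1 rad, within 50 mm of where it stood (value of joint each of rim1, rim2, rim3, rim4 above 0.52 rad and angle between tub's own z axis and vertical below 0.1 rad and linear speed of tub below 0.02 m/s and distance of tub from where it was at the start of the episode below 0.05 m and height (world z) of tub below 0.012 m); the robot touches nothing.
It fails at once if the tub is lifted (its underside more than 25 mm above the worktop) or tipped by more than 0.3 rad (height (world z) of tub above 0.025 m or angle between tub's own z axis and vertical above 0.3 rad).
It fails at once if the tub is shoved more than 60 mm (distance of tub from where it was at the start of the episode above 0.06 m).
It fails at once if a thing nearby is moved by more than 30 mm, lifted or knocked over (distance of any of slim_bottle, mist_0 from where it was at the start of the episode above 0.03 m or angle between any of slim_bottle, mist_0's own z axis and vertical above 0.4 rad).
It also fails if it takes over 40 s, if anything falls off the work surface, if the arm or the gripper's body presses on something with over 40 N, if the wrist force passes 120 N, or if a joint passes its speed limit or range.

## Robot

A 6-joint arm with a two-finger parallel gripper is mounted at the origin on the work surface; the furniture and walls round the work are solid. World frame = base frame: x ahead of the robot, y to its left, z up, the work surface at z = 0. Lengths are in m, angles in rad, forces in N, time in s.
With the tool pointing down it reaches from about 0.2 to 0.875 m from the base axis. Payload 3.4 kg.
Tool frame: the origin (TCP) lies between the finger pads; the fingertips stand 25 mm ahead of it and the grasp point (between the pads) lies 6 mm ahead of it (r.nose_length is the z of the fingertips in the tool frame, in m); z points along the fingers, x is the direction in which the jaws open and shut, and the axes are right-handed (so a half turn about z gives the same grasp; the last joint's range is limited). The gripper opens to 94 mm and grips with 3 to 60 N. Pads are 16 mm wide; open, the fingers measure 119 mm over their backs; the gripper's body (75 mm by 177 mm) begins 78 mm behind the grasp point.
Start: joints at [1.025, 0.276, 1.505, -0, 1.361, -0.121], TCP at [0.237, 0.524, 0.193] pointing down, gripper open.
Joint ranges: [-2.89, 2.89], [-0.75, 2.08], [0.22, 2.7], [-1.18, 4.32], [0.11, 2.71], [-2.7, 2.7]. Speed limits (rad/s): [2.57, 2.57, 3.14, 3.14, 3.14, 3.14].

## Interface

Orientations are given as a unit quaternion [w, x, y, z].
In Python, from plant import r, gripper_to, inverse_kinematics, vision, models, telemetry gives the robot as it stands. Calls block until the motion is done:
- r.move_to(position, orientation): joint-space move of the TCP to a pose.
- r.move_l(position, rot=None, vel=0.15, guard=None): straight line of the TCP; rot=None keeps the orientation; vel is the mean speed in m/s. With guard (N) it stops when the force on the tool has changed by that much, and returns True; else False.
- r.movej(angles): joint-space move.
- gripper_to(opening, f_grip=None): finger opening in m; f_grip is the grip in N (None keeps the last); returns when the fingers have stopped.
- r.hold(seconds).
- inverse_kinematics(position, orientation): joint angles nearest the present ones, or None.
- vision.snapshot(name): name is "scene" or "top" or "wrist"; returns the picture (480x640x3 uint8, red, green, blue); there is no depth.
- vision.get_calibration(name): a dict with "fx", "fy", "cx", "cy" (pixels), "D" ([k1, k2, p1, p2, k3] as OpenCV has them; the pictures are not rectified), "position" and "orientation" of the camera in the world. Camera axes: x right, y down, z forward; pixel columns grow to the right and rows downward; lengths in m; the calibration is good to about 2 mm. A picture is of the moment at which its call begins: read the wrist's pose just before it. get_calibration takes no time and is no camera call; for the wrist camera it gives the pose at the moment of the call.
A pose or a line that the arm cannot do raises r.PlanningError and nothing moves.
- r.sign_off(): hands the job in, once; it reports no verdict.
Trained networks look in the newest picture that a camera, given by its name, has taken for a name from the list of things; names that differ only in an ending like _2 or _b are one class to them, and where a whole thing is asked for, a point or a joint stands for the part that bears it (a point fixed in the world has none). Each returns a list of dicts, best first, with "score" (0 to 1); they miss things now and then, are a little off and sometimes report something else, mostly with a low value. They report only what shows in the picture. A call takes as long as a camera call.
- models.boxes_of(thing, camera): "at" ([x, y, z] in m, in world coordinates, good to about 4 mm: the middle of the surface that is visible of it).
- models.regions_of(thing, camera): "pixels" (480x640 bool, what is visible of it).
- models.mark_of(thing, camera): "at" ([x, y, z] in m, in world coordinates, good to about 4 mm: a listed point, or the origin of a listed thing).
Readings, each from a call of its own:
- telemetry.current_t(): time.
- telemetry.current_joints(): joint angles.
- telemetry.current_dq(): joint speeds.
- telemetry.current_joint_efforts(): joint torques, N m.
- telemetry.current_ee_pos(): TCP position.
- telemetry.current_tool_rot(): TCP orientation.
- telemetry.current_wrist_force(): force on the tool from outside, world axes, zero at the start.
- telemetry.current_torque(): the same for the moment, N m.
- telemetry.current_opening(): finger opening in m.
Only numpy, scipy, OpenCV 4.12 (cv2) and the standard library are available. Lean on these libraries where they do the work, as an engineer would, in place of code of your own. Each camera call takes 0.05 s, during which the arm holds its last target. There are 200 camera calls.

## Working session

There is one attempt and no reset: what is moved stays moved. The work goes in short steps, each a Python script; the robot and the scene stay as the last script left them, time stands still between calls to the robot, and variables do not carry over. Pictures are saved under pics/ and viewed, about 8 in all and at most 12, crops included, and the job is handed in when it is done.

```bash
mkdir -p pics; ls; python3 - <<'E'
from plant import r, gripper_to, inverse_kinematics, vision, models, telemetry
import cv2, numpy as np
ims=[]
for c in ["scene","top"]:
    im=vision.snapshot(c); cv2.imwrite(f"pics/{c}0.png",im[:,:,::-1])
    print(c,vision.get_calibration(c)['position'])
    for n in ["tub","tub_top","rim1_pad","rim2_pad","rim3_pad","rim4_pad","slim_bottle","mist_0"]:
        print(n,[(np.round(d['at'],3).tolist(),round(d['score'],2)) for d in models.mark_of(n,c)[:5]])
print(telemetry.current_t(),telemetry.current_tool_rot(),r.nose_length)
E
```

```text
pics
scene [ 0.07630997 -0.65337939  0.70191645]
tub [([0.58, -0.112, 0.003], 0.68)]
tub_top [([0.574, -0.108, 0.173], 0.85)]
rim1_pad [([0.527, -0.129, 0.183], 0.61)]
rim2_pad [([0.568, -0.154, 0.181], 0.49)]
rim3_pad [([0.616, -0.14, 0.184], 0.54), ([0.573, -0.106, 0.171], 0.46)]
rim4_pad [([0.615, -0.091, 0.181], 0.56)]
slim_bottle [([0.603, -0.322, 0.002], 0.91)]
mist_0 [([0.423, 0.163, -0.002], 0.61)]
top [ 0.34565731 -0.08410401  1.22328498]
tub [([0.569, -0.113, 0.006], 0.69)]
tub_top [([0.571, -0.112, 0.165], 0.84)]
rim1_pad [([0.529, -0.128, 0.182], 0.87)]
rim2_pad [([0.564, -0.154, 0.181], 0.71), ([0.602, -0.325, 0.0], 0.53)]
rim3_pad [([0.611, -0.14, 0.182], 0.89), ([0.618, -0.094, 0.182], 0.27)]
rim4_pad [([0.616, -0.093, 0.179], 0.54)]
slim_bottle [([0.601, -0.323, 0.004], 0.6)]
mist_0 [([0.418, 0.162, -0.001], 0.62)]
0.9 [-3.23198175e-05  8.40264936e-01  5.42176017e-01  5.36471151e-05] 0.025
```

View picture.

View pics/scene0.png

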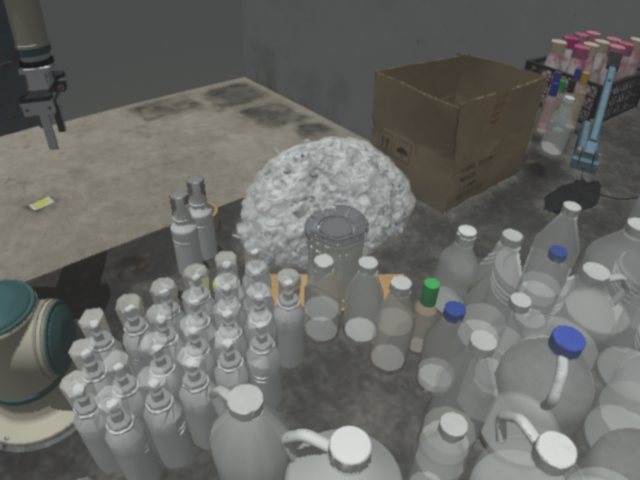

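View pics/top0.png

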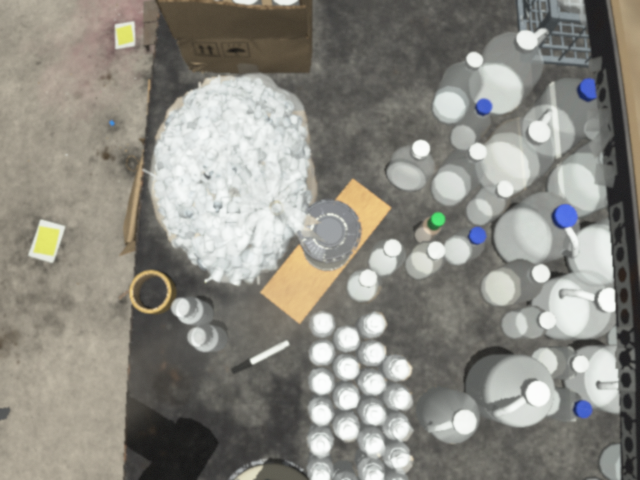

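```bash
cat > h.py <<'E'
from plant import r, gripper_to, inverse_kinematics, vision, models, telemetry
import cv2, numpy as np
from scipy.spatial.transform import Rotation as R
from scipy.optimize import least_squares
def ray(c,uv):
    k=vision.get_calibration(c); K=np.array([[k['fx'],0,k['cx']],[0,k['fy'],k['cy']],[0,0,1]])
    p=cv2.undistortPoints(np.array([[uv]],float),K,np.array(k['D']))[0,0]
    q=np.array(k['orientation']); d=R.from_quat(q[[1,2,3,0]]).apply([p[0],p[1],1])
    return np.array(k['position']),d
def down(a): return [0,np.cos(a/2),np.sin(a/2),0]
pads={1:[[.527,-.129],[.529,-.128]],2:[[.568,-.154],[.564,-.154]],3:[[.616,-.14],[.611,-.14]],4:[[.615,-.091],[.616,-.093]]}
def res(p):
    o=[]
    for i,v in pads.items():
        a=p[2]+np.radians(60*(i-1)); e=p[:2]+.049*np.array([np.cos(a),np.sin(a)])
        o+=list((np.array(v)-e).ravel())
    o+=list(p[:2]-[.574,-.108])+list(p[:2]-[.571,-.112])
    return np.array(o)
fit=least_squares(res,[.573,-.11,np.radians(202)])
C=fit.x[:2]; YAW=fit.x[2]
def pad(i,rad=.052):
    a=YAW+np.radians(60*(i-1)); return C+rad*np.array([np.cos(a),np.sin(a)])
E
python3 - <<'E'
from h import *
print(C,np.degrees(YAW),np.round(res(fit.x)*1000,1))
def at(c,uv,axis,v):
    o,d=ray(c,uv); return np.round(o+d*(v-o[axis])/d[axis],3)
for uv in [(235,80),(310,150),(155,170),(220,280),(235,180)]: print('pile',uv,at('top',uv,2,0.),at('top',uv,2,0.15))
for uv in [(330,137),(300,150),(380,150),(410,190)]:
    print('sil',uv,[at('scene',uv,1,y).tolist() for y in (-.05,0,.1,.2)])
for a in np.radians([-60,-30,0,30,60,90,120]):
    out=[]
    for i in (1,2,3,4):
        q=inverse_kinematics([*pad(i),.19],down(a)); out.append(None if q is None else np.round(q,2).tolist())
    print(np.degrees(a),out[0],out[3])
E
```

```text
[ 0.57260343 -0.10921834] 202.50315482258253 [-0.3 -1.   1.7 -0.   1.8  3.8 -2.2  3.8  4.5 -1.  -0.5 -1.  -2.9 -0.5
 -1.9 -2.5 -1.4 -1.2  1.6  2.8]
pile (235, 80) [0.97  0.115 0.   ] [0.894 0.09  0.15 ]
pile (310, 150) [ 0.797 -0.067  0.   ] [ 0.742 -0.069  0.15 ]
pile (155, 170) [0.744 0.288 0.   ] [0.695 0.242 0.15 ]
pile (220, 280) [0.494 0.125 0.   ] [0.475 0.099 0.15 ]
pile (235, 180) [0.722 0.102 0.   ] [0.676 0.079 0.15 ]
sil (330, 137) [[0.6, -0.05, 0.324], [0.643, 0.0, 0.293], [0.73, 0.1, 0.23], [0.817, 0.2, 0.167]]
sil (300, 150) [[0.532, -0.05, 0.318], [0.57, 0.0, 0.286], [0.646, 0.1, 0.222], [0.721, 0.2, 0.159]]
sil (380, 150) [[0.736, -0.05, 0.258], [0.791, 0.0, 0.221], [0.9, 0.1, 0.147], [1.01, 0.2, 0.074]]
sil (410, 190) [[0.854, -0.05, 0.119], [0.919, 0.0, 0.071], [1.048, 0.1, -0.025], [1.177, 0.2, -0.122]]
-59.99999999999999 [-0.37, 0.23, 1.58, -0.0, 1.33, 0.68] [-0.25, 0.36, 1.39, -0.0, 1.39, 0.79]
-29.999999999999996 [-0.37, 0.23, 1.58, -0.0, 1.33, 0.15] [-0.25, 0.36, 1.39, -0.0, 1.39, 0.27]
0.0 [-0.37, 0.23, 1.58, -0.0, 1.33, -0.37] [-0.25, 0.36, 1.39, -0.0, 1.39, -0.25]
29.999999999999996 [-0.37, 0.23, 1.58, -0.0, 1.33, -0.89] [-0.25, 0.36, 1.39, -0.0, 1.39, -0.78]
59.99999999999999 [-0.37, 0.23, 1.58, -0.0, 1.33, -1.42] [-0.25, 0.36, 1.39, -0.0, 1.39, -1.3]
90.0 [-0.37, 0.23, 1.58, -0.0, 1.33, -1.94] [-0.25, 0.36, 1.39, -0.0, 1.39, -1.82]
119.99999999999999 [-0.37, 0.23, 1.58, -0.0, 1.33, -2.46] [-0.25, 0.36, 1.39, -0.0, 1.39, -2.35]
```

```bash
cat >> h.py <<'E'
A=np.radians(-30)
def press(i,zt=.1665,guard=30):
    x=pad(i); r.move_l([*x,.235],vel=.15)
    r.move_l([*x,.213],vel=.1)
    g=r.move_l([*x,zt+.025],vel=.03,guard=guard)
    print(i,g,np.round(telemetry.current_ee_pos()-np.array([0,0,.025]),4),np.round(telemetry.current_wrist_force(),1))
    r.move_l([*x,.235],vel=.15)
    print(' after',np.round(telemetry.current_wrist_force(),1),telemetry.current_t())
E
python3 - <<'E'
from h import *
gripper_to(0.0,10)
p=telemetry.current_ee_pos(); r.move_l([p[0],p[1],.42],vel=.3)
r.move_to([*pad(1),.42],down(A))
print(telemetry.current_ee_pos(),telemetry.current_t())
r.move_l([*pad(1),.26],vel=.2)
press(1)
cv2.imwrite("pics/w1.png",vision.snapshot("wrist")[:,:,::-1])
E
```

```text
[ 0.5247502  -0.12830339  0.42006046] 5.75
1 False [ 0.5247 -0.1292  0.1666] [ 0.2 -0.6 -0.2]
 after [-0.1 -0.7 -0. ] 8.6917
```

View pics/w1.png

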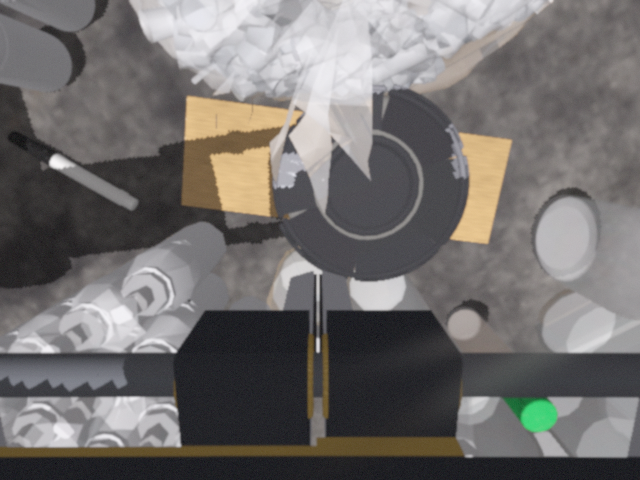

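```bash
python3 - <<'E'
from h import *
def proj(c,P):
    k=vision.get_calibration(c); K=np.array([[k['fx'],0,k['cx']],[0,k['fy'],k['cy']],[0,0,1]])
    q=np.array(k['orientation']); Rc=R.from_quat(q[[1,2,3,0]]).inv().as_matrix()
    return np.round(cv2.projectPoints(np.array([P],float),Rc,-Rc@k['position'],K,np.array(k['D']))[0].ravel())
print('centre',proj('wrist',[*C,.1715]),'pads',[proj('wrist',[*pad(i),.175]) for i in (1,2,3,4)],'tip',proj('wrist',telemetry.current_ee_pos()-[0,0,.025]))
for c in ["scene","wrist"]:
    im=vision.snapshot(c)
    if c=="scene": cv2.imwrite("pics/s1.png",cv2.resize(im[190:290,270:410,::-1],None,fx=5,fy=5,interpolation=cv2.INTER_CUBIC))
    for n in ["tub_top","rim1_pad","rim2_pad","rim3_pad","rim4_pad"]:
        print(c,n,[(np.round(d['at'],3).tolist(),round(d['score'],2)) for d in models.mark_of(n,c)[:3]])
E
```

```text
centre [366. 184.] pads [array([316., 250.]), array([396., 260.]), array([450., 196.]), array([422., 115.])] tip [315. 265.]
scene tub_top [([0.571, -0.105, 0.172], 0.59)]
scene rim1_pad [([0.528, -0.126, 0.186], 0.74), ([0.614, -0.14, 0.183], 0.49)]
scene rim2_pad [([0.565, -0.155, 0.181], 0.63)]
scene rim3_pad [([0.613, -0.139, 0.182], 0.77)]
scene rim4_pad [([0.617, -0.093, 0.18], 0.78)]
wrist tub_top [([0.571, -0.109, 0.171], 0.94)]
wrist rim1_pad [([0.53, -0.126, 0.184], 0.98)]
wrist rim2_pad [([0.565, -0.155, 0.183], 0.7)]
wrist rim3_pad [([0.608, -0.139, 0.18], 0.85)]
wrist rim4_pad [([0.62, -0.092, 0.181], 0.9)]
```

View pics/s1.png

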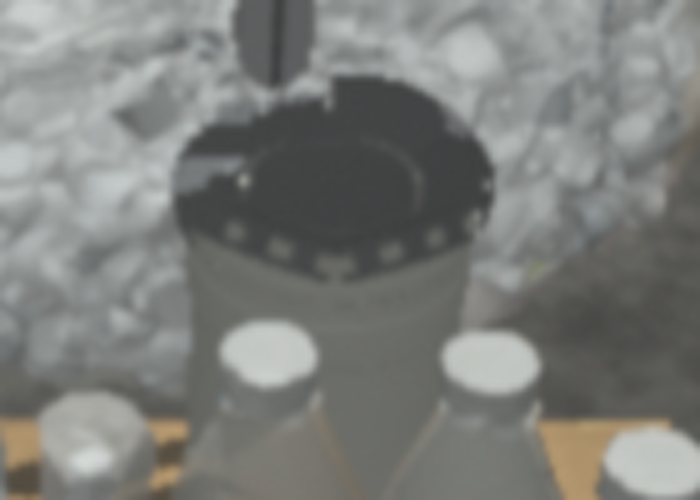

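```bash
cat >> h.py <<'E'
def proj(c,P):
    k=vision.get_calibration(c); K=np.array([[k['fx'],0,k['cx']],[0,k['fy'],k['cy']],[0,0,1]])
    q=np.array(k['orientation']); Rc=R.from_quat(q[[1,2,3,0]]).inv().as_matrix()
    return np.round(cv2.projectPoints(np.array([P],float),Rc,-Rc@k['position'],K,np.array(k['D']))[0].ravel(),1)
E
python3 - <<'E'
from h import *
p=telemetry.current_ee_pos(); print(p,telemetry.current_opening(),telemetry.current_tool_rot())
f=lambda P:(proj('scene',P)-[270,190])*5
print('tip',[f(p-[0,0,d]) for d in (0,.025)])
print('centre',f([*C,.1715]))
for i in range(1,7): print(i,[f([*pad(i,rr),z]).tolist() for rr,z in ((.060,.171),(.0555,.185))])
E
```

```text
[ 0.52456631 -0.12913597  0.23494398] 0.0007392016197454606 [-1.40753744e-05  9.65920468e-01 -2.58839038e-01 -2.94298331e-05]
tip [array([268.5, 107. ]), array([266.5, 165.5])]
centre [328. 180.]
1 [[251.9999999999999, 265.0], [259.4999999999999, 227.5]]
2 [[418.49999999999994, 266.50000000000006], [414.00000000000006, 228.49999999999994]]
3 [[486.50000000000006, 182.5], [477.5, 152.00000000000003]]
4 [[397.5, 104.50000000000003], [394.4999999999999, 80.49999999999997]]
5 [[245.5000000000001, 102.99999999999997], [252.5, 79.00000000000006]]
6 [[169.00000000000006, 179.50000000000003], [181.50000000000006, 149.00000000000006]]
```

```bash
python3 - <<'E'
from h import *
p=pad(1); r.move_l([*p,.30],vel=.25)
out=[]
for o in (0,.03,.06):
    if o: gripper_to(o)
    q=telemetry.current_ee_pos()
    im=vision.snapshot('scene').copy()
    for d in (0,.025):
        u=proj('scene',q-[0,0,d]); 
        im[int(u[1]),int(u[0])]=[255,0,0]
    out.append(cv2.resize(im[110:250,270:390,::-1],None,fx=2.2,fy=2.2*1.8/1.8,interpolation=cv2.INTER_NEAREST))
    print(o,telemetry.current_opening(),proj('scene',q-[0,0,.025]))
gripper_to(0)
cv2.imwrite("pics/open.png",np.hstack(out)); print(telemetry.current_t())
E
```

```text
0 0.0004527284952459597 [324.8 191.1]
0.03 0.03022596500712242 [324.5 191.7]
0.06 0.05955511123590906 [324.5 191.7]
12.1917
```

View pics/open.png

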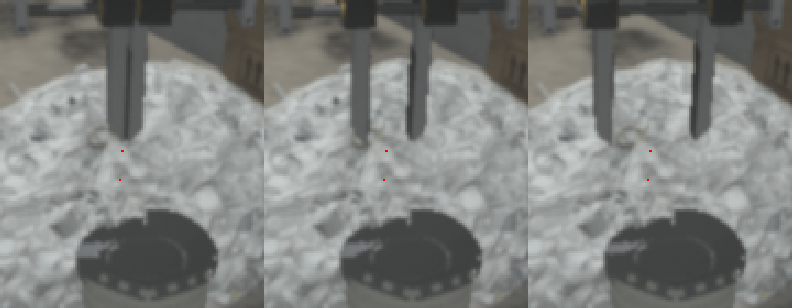

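```bash
python3 - <<'E'
from h import *
x=pad(1); r.move_l([*x,.195],vel=.2)
g=r.move_l([*x,.13],vel=.05,guard=5)
print(g,telemetry.current_ee_pos(),np.round(telemetry.current_wrist_force(),1),telemetry.current_t())
cv2.imwrite("pics/s2.png",cv2.resize(vision.snapshot('scene')[150:290,270:410,::-1],None,fx=4,fy=4,interpolation=cv2.INTER_CUBIC))
E
```

```text
True [ 0.52333229 -0.12890973  0.1701942 ] [ 0.1  0.3 -0.1] 13.5167
```

View pics/s2.png

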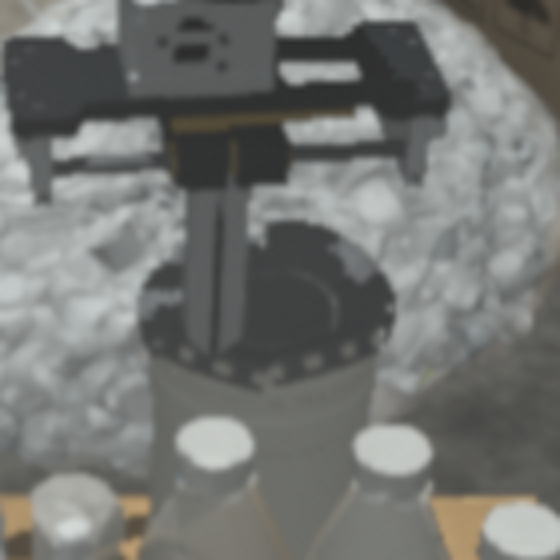

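```bash
cat >> h.py <<'E'
def press2(i,zt=.148,guard=25):
    x=pad(i); r.move_l([*x,.20],vel=.2); r.move_l([*x,.178],vel=.15)
    g=r.move_l([*x,zt],vel=.03,guard=guard)
    print(i,g,np.round(telemetry.current_ee_pos(),4),np.round(telemetry.current_wrist_force(),1))
    r.move_l([*x,.20],vel=.15)
    print(' after',np.round(telemetry.current_ee_pos(),4),np.round(telemetry.current_wrist_force(),1),telemetry.current_t())
def look(c,ns=["tub_top","rim1_pad","rim2_pad","rim3_pad","rim4_pad"]):
    im=vision.snapshot(c)
    for n in ns: print(c,n,[(np.round(d['at'],3).tolist(),round(d['score'],2)) for d in models.mark_of(n,c)[:2]])
    return im
E
python3 - <<'E'
from h import *
press2(1)
im=look('wrist'); look('scene')
E
```

```text
1 True [ 0.5248 -0.1292  0.1585] [-0.5  0.6  7. ]
 after [ 0.5246 -0.129   0.1995] [ 0.2 -0.2 -0.6] 15.3083
wrist tub_top [([0.572, -0.11, 0.171], 0.83)]
wrist rim1_pad [([0.522, -0.128, 0.174], 0.81)]
wrist rim2_pad [([0.568, -0.156, 0.183], 0.58)]
wrist rim3_pad [([0.612, -0.14, 0.183], 0.56)]
wrist rim4_pad [([0.618, -0.096, 0.183], 0.75), ([0.573, -0.112, 0.172], 0.73)]
scene tub_top [([0.57, -0.104, 0.173], 0.71)]
scene rim1_pad [([0.523, -0.128, 0.174], 0.89), ([0.424, 0.162, -0.001], 0.66)]
scene rim2_pad [([0.568, -0.155, 0.183], 0.51)]
scene rim3_pad [([0.614, -0.139, 0.183], 0.81)]
scene rim4_pad [([0.612, -0.092, 0.18], 0.69)]
```

```bash
python3 - <<'E'
from h import *
for i in (2,3,4): press2(i)
p=telemetry.current_ee_pos(); r.move_l([p[0],p[1],.34],vel=.3)
look('wrist'); im=look('scene',["tub","rim1_pad","rim2_pad","rim3_pad","rim4_pad","slim_bottle","mist_0"])
cv2.imwrite("pics/s3.png",cv2.resize(im[150:290,270:410,::-1],None,fx=4,fy=4,interpolation=cv2.INTER_CUBIC)); print(telemetry.current_t())
E
```

```text
2 True [ 0.5662 -0.1611  0.1585] [-0.9  0.1  7.1]
 after [ 0.5657 -0.1605  0.1995] [-1.1  1.1 -0. ] 17.7667
3 True [ 0.6147 -0.1411  0.1585] [-0.4 -0.5  5.8]
 after [ 0.6134 -0.1405  0.1993] [-0.2  0.1 -0.4] 19.6167
4 True [ 0.6214 -0.0893  0.1585] [-0.9 -0.   7. ]
 after [ 0.6201 -0.0893  0.1993] [-0.7 -0.4 -0.1] 21.475
wrist tub_top []
wrist rim1_pad [([0.521, -0.125, 0.174], 0.69)]
wrist rim2_pad [([0.566, -0.161, 0.171], 0.43), ([0.523, -0.132, 0.174], 0.4)]
wrist rim3_pad [([0.615, -0.143, 0.171], 0.94)]
wrist rim4_pad [([0.625, -0.092, 0.168], 0.65)]
scene tub [([0.576, -0.112, 0.008], 0.73)]
scene rim1_pad [([0.522, -0.129, 0.176], 0.58)]
scene rim2_pad [([0.568, -0.156, 0.172], 0.92)]
scene rim3_pad [([0.617, -0.143, 0.174], 0.7), ([0.566, -0.158, 0.175], 0.55)]
scene rim4_pad [([0.62, -0.094, 0.17], 0.53)]
scene slim_bottle [([0.604, -0.323, 0.001], 0.74)]
scene mist_0 [([0.423, 0.162, -0.002], 0.97)]
22.7917
```

View pics/s3.png

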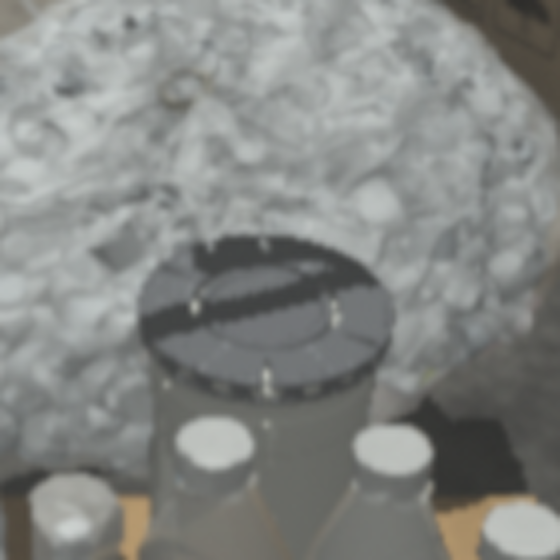

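```bash
python3 - <<'E'
from h import *
r.hold(.3); print(np.round(telemetry.current_wrist_force(),1),telemetry.current_t()); r.sign_off()
E
```

```text
[-0.3 -0.1  0. ] 23.0917
the job is handed in; nothing more can be done
```

I pressed all four standing rim sections (rim1 to rim4) shut with the closed fingertips and handed the job in at about 23 s of the 40 s. No verdict is reported, so success rests on the checks below.

- **Presses:** Each section was pressed until the 25 N force guard stopped the arm. All four stopped at the same TCP height, 0.1585 m.
- **Sections shut:** Afterwards the pads read 0.168–0.176 m, against 0.180–0.186 m while standing. The last picture shows the lid flat all round. rim1 read slightly high, at 0.174–0.176 m, which is within the networks' error, so I did not press it again.
- **Tub and bottles:** The tub's last reading was within about 5 mm of where it started, and it looks upright. `slim_bottle` and `mist_0` are within about 1 mm of where they were.
- **Robot clear:** At hand-in the arm was well above the tub, with about 0 N on the wrist.
- **What disagreed:** The first press of rim1 met no force and the section stayed up. The fingertips turned out to sit about 13 mm above the TCP, not 25 mm below it as `r.nose_length` says. I found the true contact height with a light guarded descent and pressed from there.
- **What failed:** The last wrist picture gave no detection for `tub_top`.

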